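# Unlock the cellar cash box and hold the bolt back

## Robot

A 6-joint arm with a two-finger parallel gripper is mounted at the origin on a cart in front of the work surface, level with it; the furniture and walls round the work are solid. World frame = base frame: x ahead of the robot, y to its left, z up, the work surface at z = 0. Lengths are in m, angles in rad, forces in N, time in s.
With the tool pointing down it reaches from about 0.375 to 0.9 m from the base axis. Payload 3.1 kg.
Tool frame: the origin (TCP) lies on the centre line of the jaws, within the pads' length; the fingertips stand 25 mm ahead of it and the grasp point (between the pads) lies 6 mm ahead of it; x points along the fingers, y is the direction in which the jaws open and shut, and the axes are right-handed (so a half turn about x gives the same grasp; the last joint's range is limited). The gripper opens to 87 mm and grips with 3 to 60 N. Pads are 19 mm wide; open, the fingers measure 117 mm over their backs; the gripper's body (75 mm by 190 mm) begins 51 mm behind the grasp point.
Start: joints at [-1.319, 0.527, 1.433, -0, 1.181, -0.178], TCP at [0.261, -0.568, 0.248] pointing down, gripper open.
Joint ranges: [-3.08, 3.08], [-0.75, 2.2], [0.22, 2.44], [-1.43, 4.57], [0, 2.65], [-2.85, 2.85]. Speed limits (rad/s): [2.79, 2.79, 3.14, 3.14, 3.14, 3.14].

## Interface

Orientations are given as a unit quaternion [x, y, z, w].
In Python, from rig import robot gives the robot as it stands. The module is installed in compiled form; this text tells all that it offers.
- The arm moves only by the tool move_arm, never from a script. Its argument "commands" is a list of rows, each a list of 5 numbers: the gripper's target within -1 to 1 (shut at 1, half-way at 0, fully open at -1), then the shift along the tool's x, y, z in mm, then the turn about the tool's x in degrees. A call has 1 to 8 rows; each row is the pose to reach, as a shift and turn from the pose commanded when the call began, along the tool's axes at that moment; what a row does not reach only later rows make up. A row lasts 1/12 s, in which the tool goes at most 41.7 mm and 7.16 degrees, less where a joint would pass 70% of its speed; a pose out of reach is approached as far as the arm can. A call with a gripper value outside its range is refused whole. The fingers move at their own pace and stop on an object; "newtons" is the grip in N (left out, the last holds). Time passes only in rows, so rows that repeat a pose let the fingers close. It gives the time, the measured TCP pose, the force and the opening at its end, in the units of the state.
- robot.get_obs(): the state, without advancing time (a new reading comes with each control period).
- robot.camera(name): name is "scene" or "top" or "wrist"; returns a dict with "image" (420x560x3 uint8, red, green, blue), "fx", "fy", "cx", "cy" (pixels), "xyz" and "rotation" of the camera in the world; the wrist camera has in their place "tool_from_camera" (4x4, takes a point from camera to tool coordinates, whose origin is the TCP and whose axes are the tool frame's). Camera axes: x right, y down, z forward; pixel columns grow to the right and rows downward; lengths in m; the calibration is good to about 2 mm. A picture is of the moment at which its call begins: read the wrist's pose just before it. There is no depth.
- robot.hand_in(): hands the job in, once; it reports no verdict.
Trained networks look in a picture, given as the dict that the camera call returned (one of the last four; its "shot" number tells which), for a name from the list of things; names that differ only in an ending like _2 or _b are one class to them, and where a whole thing is asked for, a point or a joint stands for the part that bears it (a point fixed in the world has none). Each returns a list of dicts, best first, with "p" (0 to 1); they miss things now and then, are a little off and sometimes report something else, mostly with a low value. They report only what shows in the picture. A call takes as long as a camera call. They do not tell look-alikes from the thing itself.
- robot.regions_of(picture, name): "pixels" (420x560 bool, what is visible of it) and "bbox" ([left, top, right, bottom] in pixels, round what is visible of it).
The state is a dict: "time": time; "q": joint angles; "joint_velocities": joint speeds; "joint_torque": joint torques, N m; "position": TCP position; "tool_rot": TCP orientation; "ft_force": force on the tool from outside, world axes, zero at the start; "moment": the same for the moment, N m; "grip_width": finger opening in m.
Only numpy, scipy, OpenCV 4.12 (cv2) and the standard library are available. Lean on these libraries where they do the work, as an engineer would, in place of code of your own. Each camera call takes 0.05 s, during which the arm holds its last target.

## Task

Take the red-handled key out of its bayonet holder (turn it anticlockwise until its cross pin lines up with the slot, then lift), put it into the slot of the lock on the green cash box, and get it fully home, wiggling it past the sticky rotor inside where it catches. Then turn it a quarter turn clockwise and finish while still holding the key turned, because the lock springs back if it is let go. Leave the other things on the worktop where they are.

Things in the scene. Friction and masses are not known exactly. Their poses are not given: they have to be found in the camera images.
- key_bow (a point): centre of the key's red flat handle (bow): grip it here. The bow is 32 mm along its x, 8 mm thick along y (pinch across this), 26 mm high; z is the key's long axis, pointing up. The key starts standing upright in the key holder, looks the same after a half turn about z and weighs about 60 g.
- key_tip (a point): centre of the key's lower end, 61 mm below key_bow on the key's axis, same axes. A 7 mm round steel stem runs 48 mm from here up to the bow (11 mm collar just under the bow). A 6 mm round cross pin, 20 mm long in all, crosses the stem here, parallel to the bow's x axis, its centre 3 mm above the tip.
- holder_mouth (a point): centre of the slot in the holder's top face. Slot along this point's x: 26 mm long, 9 mm wide, through a 12 mm plate; cavity below 27 mm square, floor 21 mm below this point. The key stands on that floor, its cross pin under the plate, turned clockwise from above 1.0 to 1.45 rad from the slot: turn it anticlockwise by that (within 0.1 rad), then it lifts out.
- key_holder: dark wooden block 50 x 50 mm, 25 mm high, its upper half pale aluminium, on an 80 mm square wooden foot; fixed. Origin under its centre, x along its slot.
- cash_box: green painted steel box 140 (x) x 180 (y) x 70 mm, fixed; origin under its centre. In the middle of its lid stands the lock case, 50 x 50 x 28 mm, dark with a brass top plate; from it a flat steel bolt, top 8 mm above the lid, runs towards the box's -x edge through a keeper 17 mm high.
- lock_mouth (a point): centre of the slot in the lock's brass top, 98 mm above the worktop. Slot along this point's x: 26 mm long, 9 mm wide, through a 5 mm plate. Below is a 9 mm gap, then the rotor. A key put straight in usually stops on the rotor with its tip 14 mm below this point; fully home its tip is 24 mm below. Turned without being home, the key only spins in the gap.
- lock_rotor (a joint): turn of the hidden rotor, rad: 0 = its slot (9 mm wide, 10 mm deep, with a 1 mm chamfer) in line with the mouth's, + is clockwise from above, stop at 1.68; starts anywhere in -0.5 to 0.5. Press lightly (about 5 N) and turn the key to and fro: it drops in when within about 0.15 rad. Home, it follows the key with about 0.25 rad of play (0.15 N m); sticky and sprung: let go, it springs back.
- lock_bolt (a joint): travel of the lock's bolt, m, drawn back out of its keeper by the rotor: 0.009 times the rotor's angle, so about 0.012 once the key is turned a quarter
- nail_tin: bystander: open grey metal tin of nails, 74 mm wide, 61 mm high; origin under its centre
- oil_can: bystander: dark green oil can with a thin spout, 67 mm wide, 142 mm high; origin under its centre
- cork: bystander: upright wine cork, 24 mm wide, 42 mm high; origin under its centre
Mind the look-alikes: they are no part of the job. Several things have the shape of the key_holder; the one meant has the colours described above.

How it is judged:
By the outcome, as a careful person would: the job done as asked, in the order asked, and still so for the second after the job is handed in, while the arm keeps its last pose, push and grip.
It also fails if it takes over 64 s, if anything falls off the work surface, if the arm or the gripper's body presses on something with over 40 N, if the wrist force passes 120 N, or if a joint passes its speed limit or range.

## Working session

There is one attempt and no reset: what is moved stays moved. The work goes in short steps, Python scripts to look and compute and a tool call to move; the robot and the scene stay as the last step left them, time stands still between calls to the robot, and variables do not carry over. Pictures are saved under pics/ and viewed, and the job is handed in when it is done.

Besides the shell and the picture viewer there is one more tool, called after "Call:" as name(argument=value, ...) on one line, values as JSON. move_arm: Moves the arm, as the interface text tells. Its arguments: {"type":"object","properties":{"commands":{"type":"array","items":{"type":"array","items":{"type":"number"}}},"newtons":{"type":"number"}},"required":["commands"]}

```bash
ls; mkdir -p pics; cat > h.py <<'E'
from rig import robot
import numpy as np, cv2
from scipy.spatial.transform import Rotation as R
def save(im,name): cv2.imwrite('pics/'+name+'.png',im[:,:,::-1])
E
python3 - <<'E'
from h import *
o=robot.get_obs(); print(o)
for n in ['scene','top','wrist']:
    c=robot.camera(n); save(c['image'],n+'0'); print({k:v for k,v in c.items() if k!='image'})
    for k in ['key_bow','key_holder','cash_box','nail_tin','oil_can','cork']:
        for r in robot.regions_of(c,k): print(n,k,round(r['p'],2),r['bbox'])
E
```

```text
pics
{'time': 0.0, 'q': array([-1.31849082e+00,  5.28449853e-01,  1.43386419e+00, -3.91549846e-05,
        1.18136908e+00, -1.78515186e-01]), 'joint_velocities': array([ 2.00395281e-03, -1.69818603e-03,  6.44180995e-05,  1.58489309e-03,
        3.05465788e-03,  8.45653460e-04]), 'joint_torque': array([ 2.45207257e-04, -4.40044177e+01, -1.76592547e+01,  6.32848218e-02,
        5.82044001e-02, -1.72791392e-04]), 'position': array([ 0.26085323, -0.56724187,  0.2465937 ]), 'tool_rot': array([-0.69072311, -0.15188606,  0.69080322, -0.15040983]), 'ft_force': array([ 0.54608708, -0.68076709, -0.29086169]), 'moment': array([ 0.00694605,  0.04267233, -0.04407289]), 'grip_width': 0.08696609025874887}
{'fx': 507.98927954718886, 'fy': 507.98927954718886, 'cx': 283.77574821970865, 'cy': 213.04814099731922, 'xyz': array([-0.22042092, -0.66754404,  0.78140197]), 'rotation': array([ 0.80228135, -0.37662654,  0.19023801, -0.42226365]), 'shot': 1}
scene key_bow 0.63 [178.4, 200.0, 182.5, 218.4]
scene key_holder 0.86 [164.2, 211.4, 201.0, 241.9]
scene key_holder 0.73 [228.5, 210.0, 265.0, 238.0]
scene 
[... 854 characters left out ...]
top nail_tin 0.23 [345.0, 256.8, 357.3, 263.6]
top oil_can 0.87 [172.5, 143.6, 199.2, 170.2]
top oil_can 0.21 [175.8, 226.8, 206.0, 259.0]
top cork 0.69 [278.0, 156.4, 353.2, 220.6]
top cork 0.53 [344.4, 253.6, 357.3, 262.9]
{'fx': 341.90799090422763, 'fy': 341.90799090422763, 'cx': 282.4246308894111, 'cy': 210.3171105388674, 'tool_from_camera': array([[-9.32049444e-05, -2.41169238e-01,  9.70483070e-01,
        -1.36819565e-01],
       [ 9.99999176e-01, -1.26509651e-03, -2.18342288e-04,
        -1.75290702e-03],
       [ 1.28041219e-03,  9.70482250e-01,  2.41169157e-01,
        -6.66372202e-02],
       [ 0.00000000e+00,  0.00000000e+00,  0.00000000e+00,
         1.00000000e+00]]), 'shot': 3}
```

```bash
python3 - <<'E'
import cv2
a=cv2.imread('pics/top0.png'); cv2.imwrite('pics/topz.png',cv2.resize(a[130:280,150:450],None,fx=2.66,fy=2.66,interpolation=cv2.INTER_CUBIC))
a=cv2.imread('pics/scene0.png'); cv2.imwrite('pics/scenez.png',cv2.resize(a[140:350,150:400],None,fx=2.8,fy=2.8,interpolation=cv2.INTER_CUBIC))
E
```

```text
(no output)
```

View pics/topz.png

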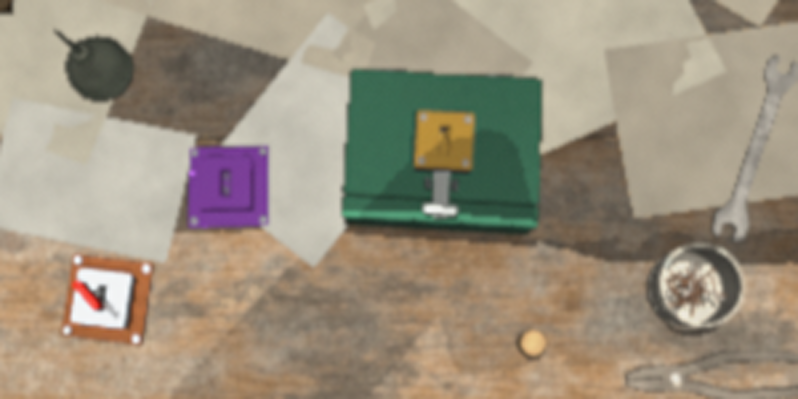

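View pics/scenez.png

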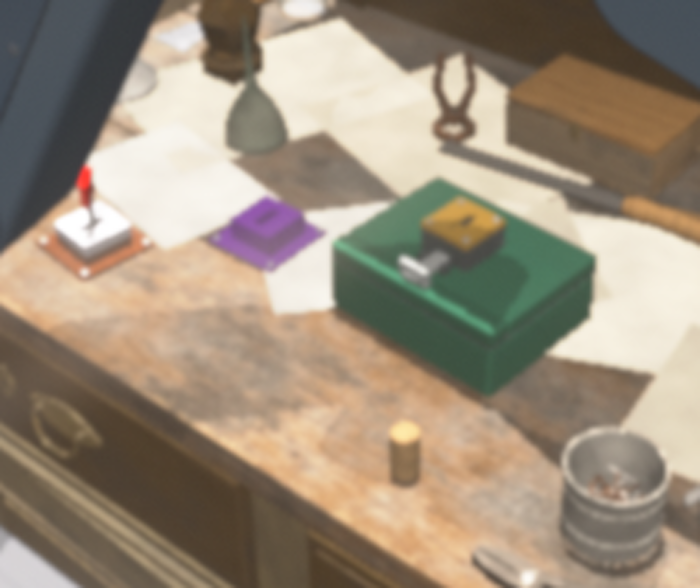

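View pics/top0.png

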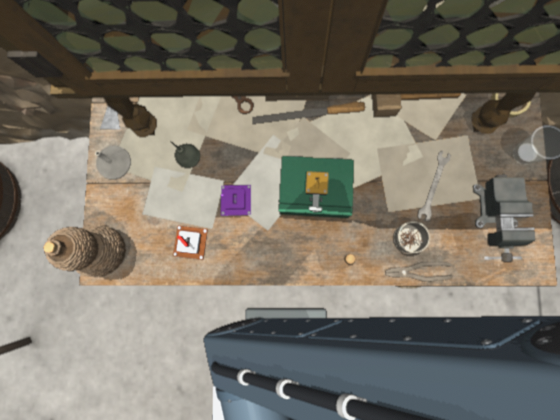

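```bash
cat >> h.py <<'E'
def campose(c,obs=None):
    if 'xyz' in c: return np.array(c['xyz']),R.from_quat(c['rotation']).as_matrix()
    T=np.array(c['tool_from_camera']); Rt=R.from_quat(obs['tool_rot']).as_matrix()
    return Rt@T[:3,3]+obs['position'],Rt@T[:3,:3]
def unproj(c,uv,z,obs=None):
    p,M=campose(c,obs); d=M@np.array([(uv[0]-c['cx'])/c['fx'],(uv[1]-c['cy'])/c['fy'],1])
    return p+d*(z-p[2])/d[2]
def proj(c,X,obs=None):
    p,M=campose(c,obs); v=M.T@(np.array(X)-p); return np.array([c['fx']*v[0]/v[2]+c['cx'],c['fy']*v[1]/v[2]+c['cy']])
E
python3 - <<'E'
from h import *
o=robot.get_obs(); M=R.from_quat(o['tool_rot']).as_matrix(); print(M.round(4))
c=robot.camera('top')
z=2.66
f=lambda u,v:(u/z+150-.3,v/z+130-.3)
for n,p,h in [('foot',(78,260),.0),('foot',(147,268),.0),('foot',(136,339),.0),('foot',(67,330),0.),('lock',(445,140),.098),('lockTL',(416,112),.098),('TR',(474,113),.098),('BR',(473,169),.098),('BL',(415,168),.098)]:
    print(n,unproj(c,f(*p),h).round(4))
E
```

```text
[[-0.      0.4176 -0.9086]
 [ 0.     -0.9086 -0.4176]
 [-1.     -0.     -0.    ]]
foot [0.4608 0.2588 0.    ]
foot [0.4528 0.1906 0.    ]
foot [0.3841 0.1994 0.    ]
foot [0.3927 0.267  0.    ]
lock [ 0.558  -0.0954  0.098 ]
lockTL [ 0.5836 -0.0699  0.098 ]
TR [ 0.5823 -0.1214  0.098 ]
BR [ 0.5317 -0.1198  0.098 ]
BL [ 0.5329 -0.0686  0.098 ]
```

Call:
move_arm(commands=[[-1,-13,-305,-467,0],[-1,-13,-305,-467,0],[-1,-13,-305,-467,0],[-1,-13,-305,-467,0],[-1,-13,-305,-467,0],[-1,-13,-305,-467,0],[-1,-13,-305,-467,0],[-1,-13,-305,-467,0]])

```text
time: 1.77
position: [0.4392, -0.284, 0.2556]
tool_rot: [0.691, 0.151, -0.691, 0.151]
ft_force: [0.8, -0.3, -0.1]
grip_width: 0.087
```

Call:
move_arm(commands=[[-1,-2,-122,-187,0],[-1,-2,-122,-187,0],[-1,-2,-122,-187,0],[-1,-2,-122,-187,0],[-1,-2,-122,-187,0],[-1,-2,-122,-187,0],[-1,-2,-122,-187,0]])

```text
time: 2.35
position: [0.5592, -0.0933, 0.2575]
tool_rot: [0.691, 0.153, -0.69, 0.153]
ft_force: [0.3, 0.1, -0.2]
grip_width: 0.0867
```

```bash
python3 - <<'E'
from h import *
import pickle
o=robot.get_obs(); c=robot.camera('wrist'); save(c['image'],'w1'); pickle.dump((o,c),open('w1.pkl','wb')); print(o['position'],o['tool_rot'],o['q'])
E
```

```text
[ 0.55915432 -0.09333111  0.25747044] [ 0.69094872  0.15307402 -0.6897765   0.15286134] [-3.63054513e-01  4.36903912e-01  1.57050352e+00  1.28240247e-03
  1.13296500e+00  7.71092996e-01]
```

View pics/w1.png

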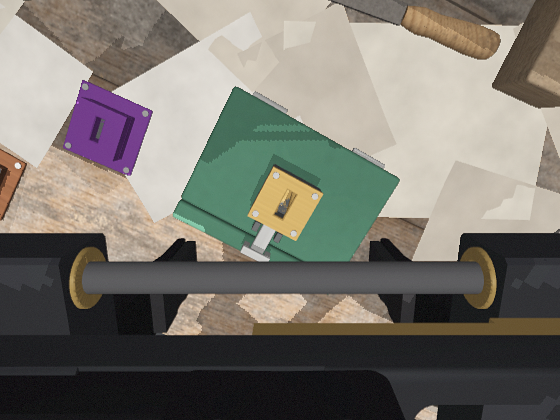

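```bash
python3 - <<'E'
from h import *
import pickle
o,c=pickle.load(open('w1.pkl','rb'))
im=c['image'][155:245,235:335]
save(cv2.resize(im,None,fx=6,fy=6,interpolation=cv2.INTER_CUBIC),'w1z')
E
```

```text
(no output)
```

View pics/w1z.png

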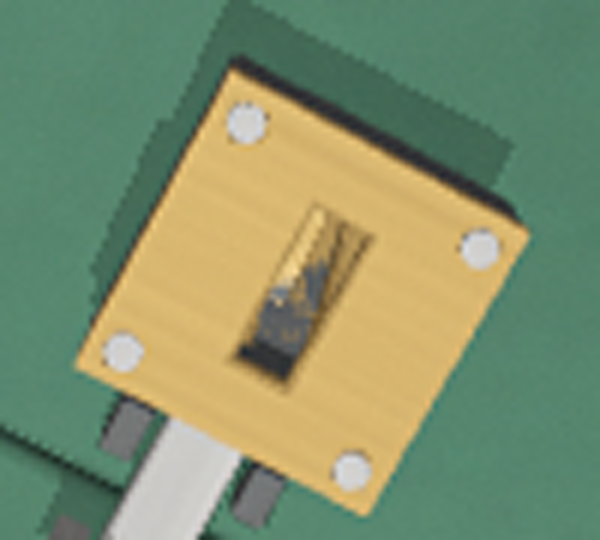

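```bash
cat >> h.py <<'E'
def rect(c,o,pts,z,off,s):
    P=np.array([unproj(c,(u/s+off[0]-.5+.5/s,v/s+off[1]-.5+.5/s),z,o) for u,v in pts])
    e=[P[(i+1)%4]-P[i] for i in range(4)]
    return P.mean(0),[(round(float(np.hypot(*x[:2])),4),round(float(np.degrees(np.arctan2(x[1],x[0]))),1)) for x in e]
E
python3 - <<'E'
from h import *
import pickle
o,c=pickle.load(open('w1.pkl','rb'))
print(rect(c,o,[(317,203),(375,237),(290,392),(233,357)],.098,(235,155),6))
print(rect(c,o,[(235,68),(530,233),(370,517),(77,367)],.098,(235,155),6))
M=R.from_quat(o['tool_rot']).as_matrix()
E
```

```text
(array([ 0.55836961, -0.09439239,  0.098     ]), [(0.0099, -95.8), (0.0267, 177.1), (0.0101, 82.4), (0.0264, -3.2)])
(array([ 0.55813216, -0.09443474,  0.098     ]), [(0.0495, -94.3), (0.0497, 177.2), (0.0499, 86.7), (0.0506, -3.3)])
```

Call:
move_arm(commands=[[-1,0,-350,-10,0],[-1,0,-350,-10,0],[-1,0,-350,-10,0],[-1,0,-350,-10,0],[-1,0,-350,-10,0],[-1,0,-350,-10,0],[-1,0,-350,-10,0],[-1,0,-350,-10,0]])

```text
time: 3.07
position: [0.4261, 0.2098, 0.2575]
tool_rot: [0.691, 0.15, -0.691, 0.15]
ft_force: [1.8, 0.4, 0.3]
grip_width: 0.0871
```

Call:
move_arm(commands=[[-1,0,-24,0,0],[-1,0,-24,0,0],[-1,0,-24,0,0]])

```text
time: 3.32
position: [0.4166, 0.2312, 0.2574]
tool_rot: [0.691, 0.151, -0.691, 0.152]
ft_force: [1.4, 0.1, -0.3]
grip_width: 0.0868
```

```bash
python3 - <<'E'
from h import *
import pickle
o=robot.get_obs(); c=robot.camera('wrist'); save(c['image'],'w2'); pickle.dump((o,c),open('w2.pkl','wb')); print(o['time'],o['position'],o['tool_rot'],o['q'])
u,v=map(int,proj(c,[.4226,.229,.04],o)); print(u,v)
x0,y0=u-60,v-50
print(x0,y0); im=c['image'][y0:y0+100,x0:x0+120]
save(cv2.resize(im,None,fx=6,fy=6,interpolation=cv2.INTER_CUBIC),'w2z')
E
```

```text
3.3167 [0.41660413 0.23124829 0.25743649] [ 0.69069556  0.1513231  -0.69059861  0.15203464] [ 2.72229333e-01  3.14750511e-01  1.78231284e+00 -1.17085704e-03
  1.04444907e+00  1.41124108e+00]
288 186
228 136
```

View pics/w2.png

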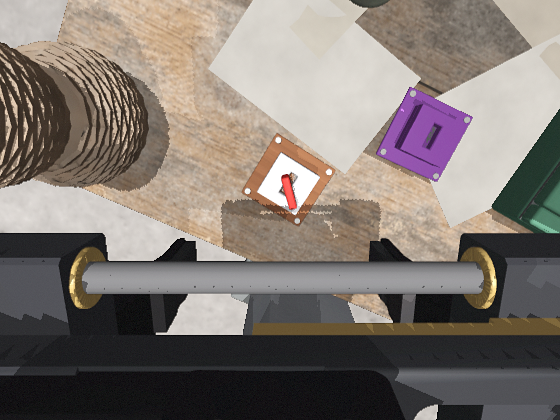

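View pics/w2z.png

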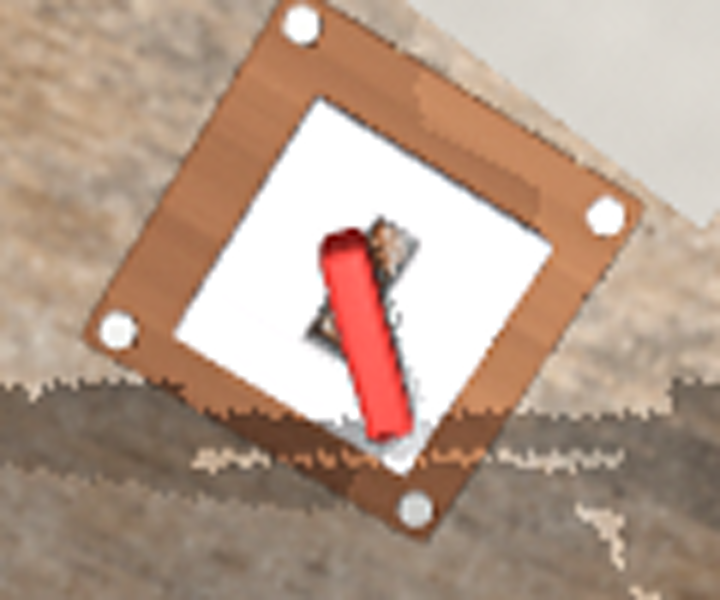

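```bash
python3 - <<'E'
from h import *
import pickle
o,c=pickle.load(open('w2.pkl','rb'))
off=(228,136)
print(rect(c,o,[(320,98),(552,245),(405,472),(175,333)],.025,off,6))
print(rect(c,o,[(280,-5),(643,208),(428,543),(85,335)],.007,off,6))
print(rect(c,o,[(382,216),(420,243),(345,362),(306,335)],.025,off,6))
for z in(.078,): print(rect(c,o,[(328,252),(366,248),(412,430),(370,440)],z,off,6))
ctr=rect(c,o,[(320,98),(552,245),(405,472),(175,333)],.025,off,6)[0]
s=6
def zp(X):
    u,v=proj(c,X,o); return int((u-off[0]+.5)*s-.5),int((v-off[1]+.5)*s-.5)
im=cv2.resize(c['image'][136:236,228:348],None,fx=6,fy=6,interpolation=cv2.INTER_CUBIC)
for th,col in ((40,(0,255,0)),):
    t=np.radians(th);a=np.array([np.cos(t),np.sin(t),0]);b=np.array([-np.sin(t),np.cos(t),0])
    for z in (.052,.078):
        P=[zp([ctr[0],ctr[1],z]+a*i*.016+b*j*.004) for i,j in((1,1),(1,-1),(-1,-1),(-1,1))]
        cv2.polylines(im,[np.array(P)],True,col,1)
cv2.line(im,zp([ctr[0],ctr[1],.004]),zp([ctr[0],ctr[1],.078]),(0,0,255),2)
t=np.radians(-8);a=np.array([np.cos(t),np.sin(t),0]);b=np.array([-np.sin(t),np.cos(t),0])
P=[zp([ctr[0],ctr[1],.025]+a*i*.013+b*j*.0045) for i,j in((1,1),(1,-1),(-1,-1),(-1,1))]
cv2.polylines(im,[np.array(P)],True,(255,0,255),1)
save(im,'w2o')
E
```

```text
(array([0.42280663, 0.22902766, 0.025     ]), [(0.0495, -97.4), (0.0499, 173.0), (0.0498, 82.8), (0.0501, -7.3)])
(array([0.4223826 , 0.22929164, 0.007     ]), [(0.0789, -95.2), (0.0771, 173.6), (0.0783, 82.6), (0.0741, -6.0)])
(array([0.42276706, 0.22900415, 0.025     ]), [(0.0085, -100.6), (0.0258, 173.1), (0.0087, 79.5), (0.0258, -7.6)])
(array([0.42308482, 0.22907964, 0.078     ]), [(0.0059, -59.3), (0.03, -141.0), (0.0068, 128.5), (0.0308, 37.2)])
```

View pics/w2o.png

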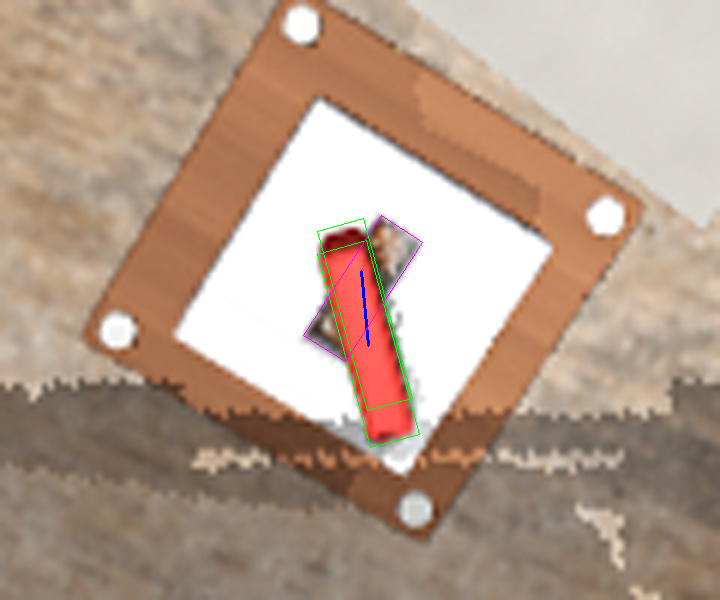

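```bash
python3 - <<'E'
from h import *
import pickle
o,c=pickle.load(open('w2.pkl','rb'))
for z in (0,.05,.1,.15): print(z,unproj(c,(148,130),z,o),unproj(c,(135,165),z,o))
M=R.from_quat(o['tool_rot']).as_matrix()
d=np.array([.4228,.2290,0])-o['position'];print(M.T@d*1000)
E
```

```text
0 [0.40885086 0.39541217 0.        ] [0.36546263 0.39598933 0.        ]
0.05 [0.41740872 0.37835207 0.05      ] [0.37952312 0.37885603 0.05      ]
0.1 [0.42596658 0.36129197 0.1       ] [0.3935836  0.36172273 0.1       ]
0.15 [0.43452445 0.34423186 0.15      ] [0.40764409 0.34458943 0.15      ]
[257.44067191   4.37702525  -4.70469415]
```

Call:
move_arm(commands=[[-1,40,4.4,-4.7,-7],[-1,80,4.4,-4.7,-14],[-1,110,4.4,-4.7,-14],[-1,140,4.4,-4.7,-14],[-1,165,4.4,-4.7,-14],[-1,186,4.4,-4.7,-14],[-1,186,4.4,-4.7,-14]], newtons=30)

```text
time: 3.95
position: [0.4221, 0.2269, 0.0679]
tool_rot: [-0.665, -0.233, 0.67, -0.233]
ft_force: [0.6, 0.1, 0.4]
grip_width: 0.0869
```

```bash
python3 - <<'E'
from h import *
o=robot.get_obs(); c=robot.camera('wrist'); save(c['image'],'w3');print(o['position'],o['ft_force'],o['q'])
c=robot.camera('scene'); save(cv2.resize(c['image'][180:260,130:240],None,fx=7,fy=7),'s3')
E
```

```text
[0.42208028 0.22688794 0.06793743] [0.60046859 0.06676437 0.38938719] [ 2.59736302e-01  6.53514481e-01  1.92964351e+00 -8.21085048e-04
  5.65845673e-01  1.15958200e+00]
```

View pics/w3.png

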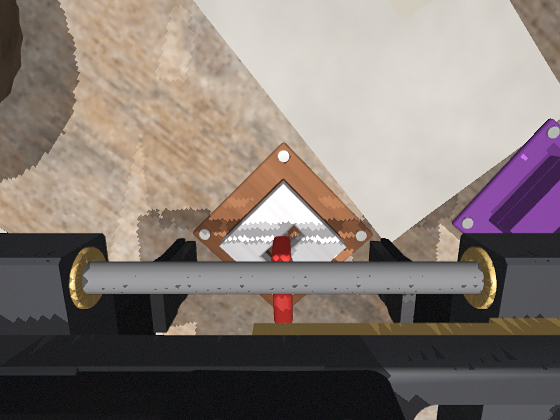

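View pics/s3.png

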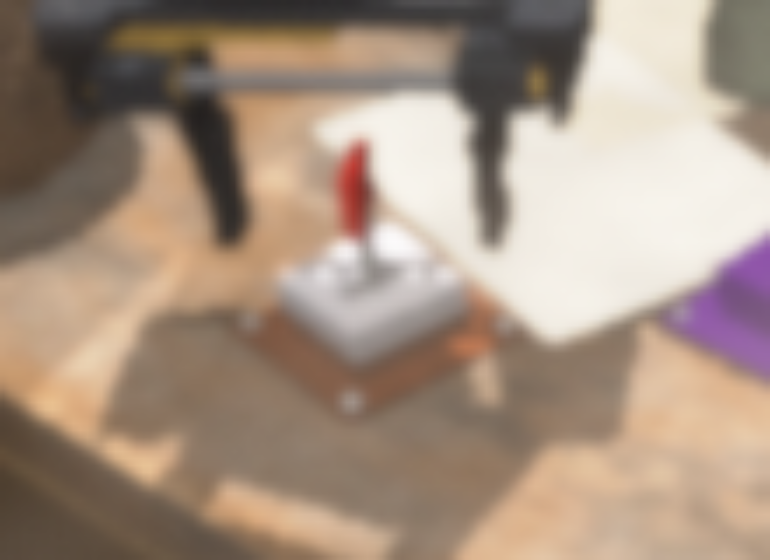

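Call:
move_arm(commands=[[-1,-2,-1,-2,0],[0.3,-2,-1,-2,0],[0.8,-2,-1,-2,0],[1,-2,-1,-2,0],[1,-2,-1,-2,0],[1,-2,-1,-2,0],[1,-2,-1,-2,0],[1,-2,-1,-2,0]], newtons=40)

```text
time: 4.72
position: [0.4239, 0.2318, 0.0734]
tool_rot: [0.667, 0.234, -0.667, 0.234]
ft_force: [0.1, 0.0, -0.3]
grip_width: 0.0483
```

```bash
python3 - <<'E'
from h import *
o=robot.get_obs(); print(o)
E
```

```text
{'time': 4.7167, 'q': array([2.68568542e-01, 6.43469119e-01, 1.92284455e+00, 8.73814583e-06,
       5.75175568e-01, 1.16396608e+00]), 'joint_velocities': array([-1.81292073e-03,  4.03611378e-03, -1.28330966e-03, -1.83446374e-04,
       -1.14027349e-04, -6.24374943e-05]), 'joint_torque': array([ 1.49844374e-03, -3.80216038e+01, -6.59377500e+00,  3.45612864e-02,
       -5.62317227e-02,  4.44308014e-06]), 'position': array([0.42388129, 0.2317881 , 0.07341884]), 'tool_rot': array([ 0.66720641,  0.23427342, -0.66713323,  0.23427512]), 'ft_force': array([ 0.08192362,  0.0318513 , -0.28121035]), 'moment': array([-0.03299015,  0.01627447, -0.05169755]), 'grip_width': 0.048296964203971636}
```

Call:
move_arm(commands=[[0.5,2.4,1.5,2.6,0],[0.5,2.4,1.5,2.6,0],[1,2.4,1.5,2.6,0],[1,2.4,1.5,2.6,0],[1,2.4,1.5,2.6,0],[1,2.4,1.5,2.6,0],[1,2.4,1.5,2.6,0],[1,2.4,1.5,2.6,0]])

```text
time: 5.38
position: [0.4229, 0.2289, 0.0709]
tool_rot: [0.667, 0.234, -0.667, 0.234]
ft_force: [0.4, -0.0, 0.6]
grip_width: 0.0081
```

```bash
cat > st.py <<'E'
from h import *
o=robot.get_obs(); M=R.from_quat(o['tool_rot']).as_matrix()
print('t',round(o['time'],2),'pos',o['position'].round(4),'yawY',round(float(np.degrees(np.arctan2(M[1,1],M[0,1]))),2),'tilt',M[:2,0].round(4),'q6',round(o['q'][5],3),'F',o['ft_force'].round(2),'M',o['moment'].round(3),'w',round(o['grip_width'],4),'v',np.abs(o['joint_velocities']).max().round(3))
E
python3 st.py
```

```text
t 5.38 pos [0.4229 0.2289 0.0709] yawY -51.32 tilt [0.0001 0.    ] q6 1.159 F [ 0.36 -0.01  0.61] M [-0.048 -0.012 -0.016] w 0.0081 v 0.002
```

Call:
move_arm(commands=[[1,-1.5,0,0,0],[1,-1.5,0,0,-6],[1,-1.5,0,0,-12],[1,-1.5,0,0,-18],[1,-1.5,0,0,-24],[1,-1.5,0,0,-30],[1,-1.5,0,0,-30]])

```text
time: 5.97
position: [0.4228, 0.2289, 0.0725]
tool_rot: [-0.583, -0.399, 0.584, -0.399]
ft_force: [-0.0, 0.5, -0.6]
grip_width: 0.0076
```

```bash
python3 st.py
```

```text
t 5.97 pos [0.4228 0.2289 0.0725] yawY -21.22 tilt [-0.0001  0.    ] q6 0.634 F [-0.    0.55 -0.57] M [-0.014  0.002  0.026] w 0.0076 v 0.143
```

Call:
move_arm(commands=[[1,-1,0,0,-7],[1,-1,0,0,-14],[1,-1,0,0,-21],[1,-1,0,0,-27],[1,-2.5,0,0,-27],[1,-2.5,0,0,-27]])

```text
time: 6.47
position: [0.4226, 0.2288, 0.0743]
tool_rot: [0.476, 0.523, -0.476, 0.523]
ft_force: [0.9, 0.2, -9.1]
grip_width: 0.0081
```

```bash
python3 st.py
```

```text
t 6.47 pos [0.4226 0.2288 0.0743] yawY 5.43 tilt [-0.0007 -0.0002] q6 0.168 F [ 0.91  0.21 -9.12] M [ 0.083 -0.323  0.037] w 0.0081 v 0.002
```

Call:
move_arm(commands=[[1,0,0,0,-6],[1,0,0,0,-12],[1,0,0,0,-18],[1,0,0,0,-24],[1,0,0,0,-30],[1,0,0,0,-30]])

```text
time: 6.97
position: [0.4219, 0.2287, 0.0744]
tool_rot: [0.323, 0.63, -0.324, 0.628]
ft_force: [-1.0, -0.4, -7.3]
grip_width: 0.0081
```

```bash
python3 st.py
```

```text
t 6.97 pos [0.4219 0.2287 0.0744] yawY 35.59 tilt [-0.0024 -0.0007] q6 -0.358 F [-0.96 -0.41 -7.3 ] M [-0.022 -0.094 -0.006] w 0.0081 v 0.127
```

Call:
move_arm(commands=[[1,0,0,0,-6],[1,0,0,0,-12],[1,0,0,0,-18],[1,0,0,0,-24],[1,0,0,0,-30],[1,0,0,0,-36],[1,0,0,0,-42],[1,0,0,0,-47]])

```text
time: 7.63
position: [0.423, 0.2283, 0.0752]
tool_rot: [0.045, 0.706, -0.045, 0.706]
ft_force: [0.4, -2.9, -1.4]
grip_width: 0.0077
```

```bash
python3 st.py; python3 - <<'E'
from h import *
c=robot.camera('wrist'); save(c['image'],'w4')
E
```

```text
t 7.63 pos [0.423  0.2283 0.0752] yawY 82.68 tilt [ 0.0002 -0.001 ] q6 -1.179 F [ 0.43 -2.93 -1.44] M [-0.696 -0.269 -0.027] w 0.0077 v 1.017
```

View pics/w4.png

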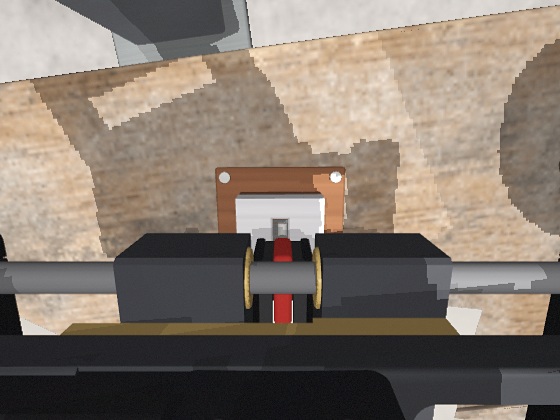

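Call:
move_arm(commands=[[1,-1,0,0,0],[1,-2,0,0,0],[1,-3,0,0,0],[1,-3,0,0,0]])

```text
time: 8.02
position: [0.4223, 0.2286, 0.0781]
tool_rot: [0.045, 0.706, -0.046, 0.705]
ft_force: [-0.7, -3.1, 0.1]
grip_width: 0.0082
```

```bash
python3 st.py
```

```text
t 8.02 pos [0.4223 0.2286 0.0781] yawY 82.58 tilt [-0.001  -0.0006] q6 -1.178 F [-0.75 -3.12  0.08] M [-0.797  0.045 -0.06 ] w 0.0082 v 0.011
```

Call:
move_arm(commands=[[1,-6,-0.3,0,0],[1,-12,-0.3,0,0],[1,-20,-0.3,0,0],[1,-35,-0.3,0,0],[1,-60,-0.3,0,0],[1,-90,0,0,0],[1,-112,0,0,0],[1,-112,0,0,0]])

```text
time: 8.68
position: [0.4263, 0.2306, 0.1952]
tool_rot: [0.047, 0.702, -0.043, 0.71]
ft_force: [0.4, 0.7, -1.1]
grip_width: 0.0079
```

```bash
python3 st.py; python3 - <<'E'
from h import *
o=robot.get_obs();c=robot.camera('wrist'); save(c['image'],'w5')
c=robot.camera('scene'); save(cv2.resize(c['image'][120:260,100:280],None,fx=4,fy=4),'s5')
M=R.from_quat(o['tool_rot']).as_matrix(); print(M.T@(np.array([.5583,-.0944,0])-o['position'])*1000)
E
```

```text
t 8.68 pos [0.4263 0.2306 0.1952] yawY 82.67 tilt [0.012  0.0044] q6 -1.18 F [ 0.44  0.71 -1.07] M [ 0.119 -0.16  -0.017] w 0.0079 v 0.072
[ 195.33059949 -306.65965779  170.24366592]
```

View pics/w5.png

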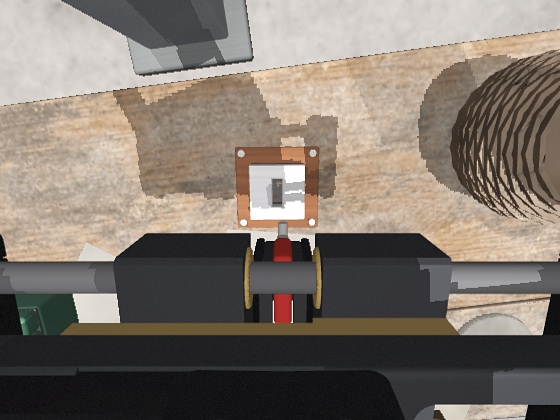

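View pics/s5.png

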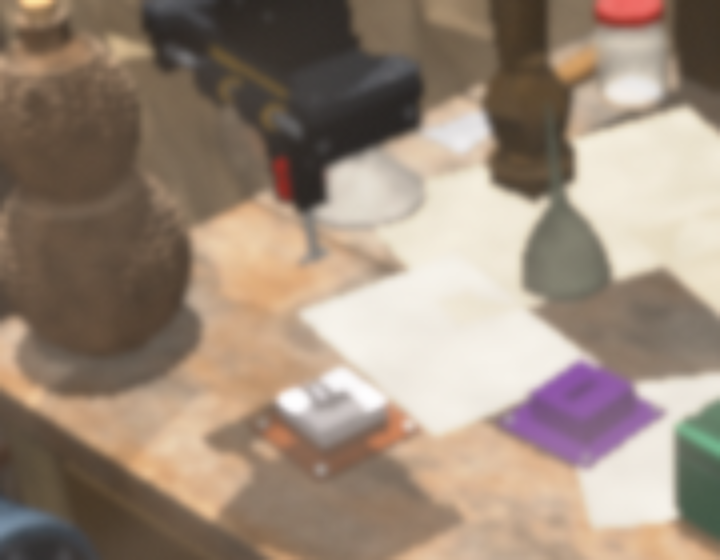

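Call:
move_arm(commands=[[1,0,-305.5,172.4,-1],[1,0,-305.5,172.4,-2],[1,0,-305.5,172.4,-3],[1,0,-305.5,172.4,-4],[1,0,-305.5,172.4,-4],[1,0,-305.5,172.4,-4],[1,0,-305.5,172.4,-4],[1,0,-305.5,172.4,-4]])

```text
time: 9.45
position: [0.5481, -0.0815, 0.1886]
tool_rot: [0.021, 0.708, -0.02, 0.706]
ft_force: [-0.2, -0.5, -0.4]
grip_width: 0.0076
```

```bash
python3 st.py
```

```text
t 9.45 pos [ 0.5481 -0.0815  0.1886] yawY 86.63 tilt [-0.0021  0.0016] q6 -1.862 F [-0.19 -0.46 -0.45] M [ 0.09  -0.147 -0.024] w 0.0076 v 0.706
```

Call:
move_arm(commands=[[1,0,-10,9,0],[1,0,-10,9,0],[1,0,-10,9,0],[1,0,-10,9,0]])

```text
time: 9.78
position: [0.5551, -0.0886, 0.1888]
tool_rot: [0.021, 0.708, -0.02, 0.706]
ft_force: [-0.0, 0.3, -0.7]
grip_width: 0.0078
```

```bash
python3 st.py; python3 - <<'E'
from h import *
import pickle
o=robot.get_obs();c=robot.camera('wrist'); save(c['image'],'w6'); pickle.dump((o,c),open('w6.pkl','wb'))
print([proj(c,[.5583,-.0944,z],o).round(1) for z in(.098,.122,.18)])
c=robot.camera('scene'); print(proj(c,[.5583,-.0944,.098])); save(cv2.resize(c['image'][140:280,230:410],None,fx=4,fy=4),'s6')
E
```

```text
t 9.78 pos [ 0.5551 -0.0886  0.1888] yawY 86.71 tilt [-0.0036  0.0021] q6 -1.871 F [-0.05  0.34 -0.65] M [ 0.151 -0.107 -0.068] w 0.0078 v 0.015
[array([271.3, 227.9]), array([270.2, 238.9]), array([266.1, 279.1])]
[314.61864334 217.05654546]
```

View pics/w6.png

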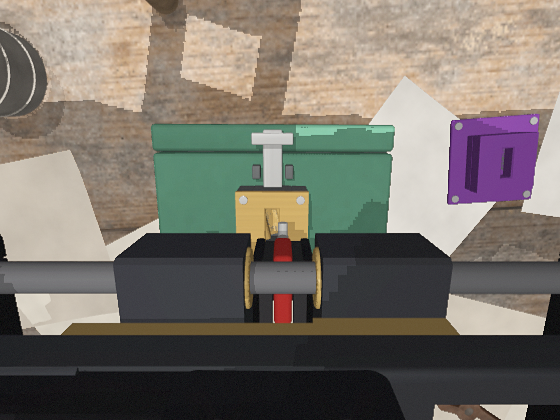

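View pics/s6.png

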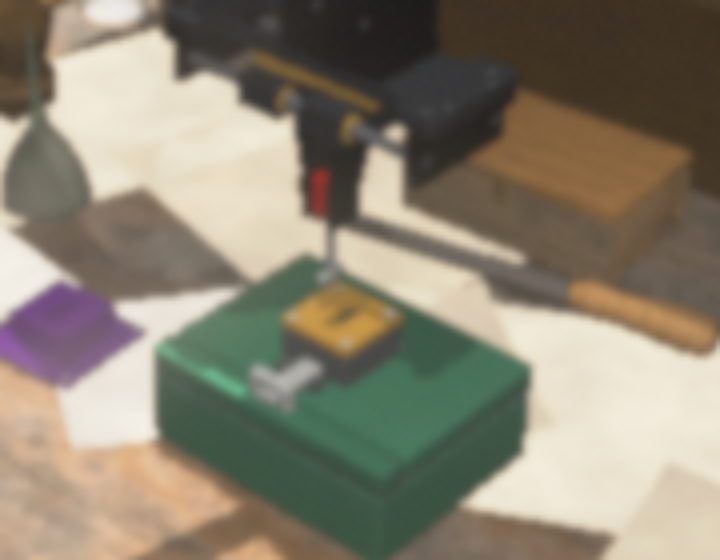

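Call:
move_arm(commands=[[1,0,-6,3.5,0],[1,5,-6,3.5,0],[1,17,-6,3.5,0],[1,17,-6,3.5,0],[1,17,-6,3.5,0]])

```text
time: 10.3
position: [0.5593, -0.0961, 0.1723]
tool_rot: [0.021, 0.707, -0.02, 0.706]
ft_force: [-0.0, -0.1, -0.5]
grip_width: 0.0079
```

```bash
python3 st.py; python3 - <<'E'
from h import *
import pickle
o=robot.get_obs();c=robot.camera('wrist'); pickle.dump((o,c),open('w7.pkl','wb'))
print([proj(c,[.5583,-.0944,z],o).round(1) for z in(.098,.122,.18)])
save(cv2.resize(c['image'][170:270,223:343],None,fx=6,fy=6,interpolation=cv2.INTER_CUBIC),'w7z')
E
```

```text
t 10.3 pos [ 0.5593 -0.0961  0.1723] yawY 86.71 tilt [-0.0018  0.0007] q6 -1.88 F [-0.01 -0.09 -0.51] M [ 0.092 -0.129 -0.044] w 0.0079 v 0.016
[array([281.8, 228.1]), array([281.7, 240.3]), array([281.6, 286.1])]
```

View pics/w7z.png

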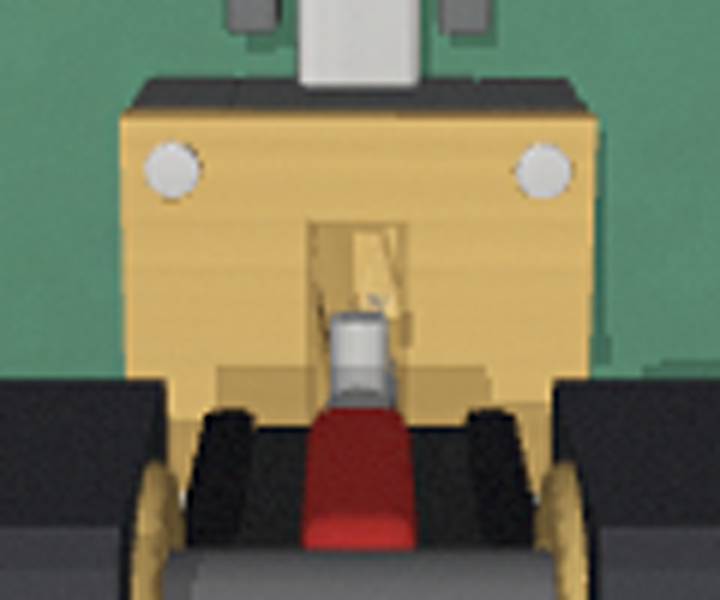

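```bash
python3 - <<'E'
from h import *
import pickle
o,c=pickle.load(open('w7.pkl','rb'))
g=lambda u,v:(u/6+223-.5+.083,v/6+170-.5+.083)
print('plateL/R',[unproj(c,g(*p),.098,o) for p in((122,115),(597,115),(307,222),(407,222),(357,222))])
for z in (.108,.111): print('pin end top',z,unproj(c,g(361,315),z,o))
E
```

```text
plateL/R [array([ 0.53114132, -0.11718017,  0.098     ]), array([ 0.5340603 , -0.06764795,  0.098     ]), array([ 0.54373805, -0.09863478,  0.098     ]), array([ 0.54436097, -0.08807257,  0.098     ]), array([ 0.5440495 , -0.09335378,  0.098     ])]
pin end top 0.108 [ 0.55143898 -0.09337993  0.108     ]
pin end top 0.111 [ 0.55058616 -0.09333523  0.111     ]
```

```bash
python3 - <<'E'
from h import *
import pickle
o,c=pickle.load(open('w7.pkl','rb'))
g=lambda u,v:(u/6+223-.5+.083,v/6+170-.5+.083)
print(o['position'])
for r,z in ((515,.1793),(408,.1533)): print('bow end',unproj(c,g(360,r),z,o)[0]+.016)
for r in(315,403): print('pin',r,[round(float(unproj(c,g(361,r),z,o)[0]),4) for z in (.103,.105,.108,.111)])
E
```

```text
[ 0.5593382  -0.0960595   0.17231436]
bow end 0.5611636156234132
bow end 0.5622646549429342
pin 315 [0.5529, 0.5523, 0.5514, 0.5506]
pin 403 [0.5625, 0.5618, 0.5608, 0.5599]
```

Call:
move_arm(commands=[[1,0,-0.3,-4.3,0],[1,2,-0.3,-4.3,0],[1,6,-0.3,-4.3,0],[1,8.5,-0.3,-4.3,0],[1,8.5,-0.3,-4.3,0],[1,8.5,-0.3,-4.3,0]])

```text
time: 10.85
position: [0.5555, -0.0966, 0.1642]
tool_rot: [0.021, 0.707, -0.02, 0.707]
ft_force: [0.3, 0.1, -0.3]
grip_width: 0.0078
```

```bash
python3 st.py; python3 - <<'E'
from h import *
import pickle
o=robot.get_obs();c=robot.camera('wrist'); pickle.dump((o,c),open('w8.pkl','wb'))
save(cv2.resize(c['image'][170:270,223:343],None,fx=6,fy=6,interpolation=cv2.INTER_CUBIC),'w8z')
E
```

```text
t 10.85 pos [ 0.5555 -0.0966  0.1642] yawY 86.68 tilt [-0.0004  0.0002] q6 -1.883 F [ 0.3   0.14 -0.28] M [ 0.138 -0.136  0.004] w 0.0078 v 0.007
```

View pics/w8z.png

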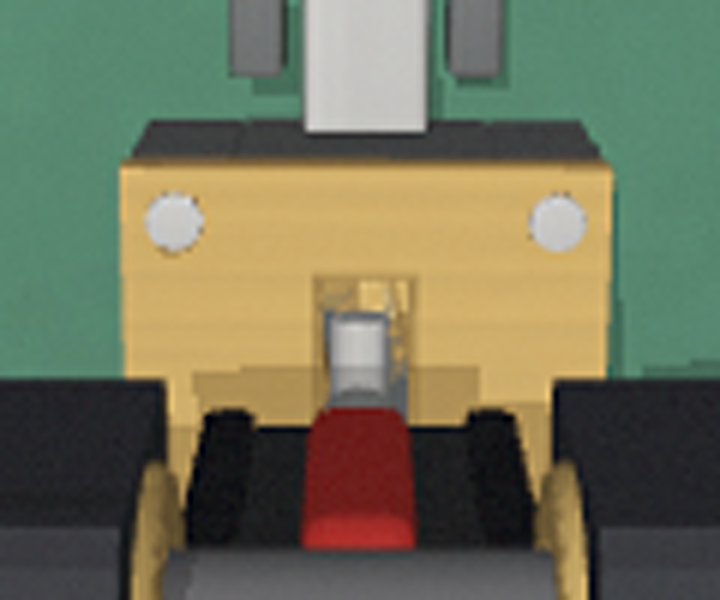

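Call:
move_arm(commands=[[1,0,0.4,-0.3,0],[1,1.5,0.4,-0.3,0],[1,3,0.4,-0.3,0],[1,4,0.4,-0.3,0],[1,4,0.4,-0.3,0]])

```text
time: 11.32
position: [0.5552, -0.0962, 0.1601]
tool_rot: [0.021, 0.707, -0.02, 0.707]
ft_force: [0.0, -0.4, -0.6]
grip_width: 0.008
```

```bash
python3 st.py
```

```text
t 11.32 pos [ 0.5552 -0.0962  0.1601] yawY 86.68 tilt [-0.0005  0.0002] q6 -1.883 F [ 0.02 -0.45 -0.63] M [ 0.09  -0.109  0.06 ] w 0.008 v 0.003
```

Call:
move_arm(commands=[[1,3,0,0,0],[1,6,0,0,0],[1,8,0,0,0],[1,9,0,0,0],[1,9,0,0,0]])

```text
time: 11.73
position: [0.5551, -0.0962, 0.151]
tool_rot: [0.021, 0.707, -0.02, 0.707]
ft_force: [0.7, -0.5, -1.0]
grip_width: 0.0077
```

```bash
python3 st.py
```

```text
t 11.73 pos [ 0.5551 -0.0962  0.151 ] yawY 86.68 tilt [-0.0008  0.0003] q6 -1.883 F [ 0.67 -0.45 -0.98] M [ 0.126 -0.119  0.011] w 0.0077 v 0.006
```

Call:
move_arm(commands=[[1,0.5,0,0,0],[1,1,0,0,0],[1,1,0,0,0]])

```text
time: 11.98
position: [0.5554, -0.0962, 0.1504]
tool_rot: [0.02, 0.707, -0.02, 0.707]
ft_force: [-0.0, 0.0, -1.1]
grip_width: 0.0081
```

```bash
python3 st.py
```

```text
t 11.98 pos [ 0.5554 -0.0962  0.1504] yawY 86.68 tilt [ 0.0001 -0.    ] q6 -1.883 F [-0.03  0.03 -1.06] M [ 0.114 -0.148  0.039] w 0.0081 v 0.002
```

Call:
move_arm(commands=[[1,0.5,0,0,0],[1,0.8,0,0,0],[1,0.8,0,0,0]])

```text
time: 12.23
position: [0.5553, -0.0962, 0.1496]
tool_rot: [0.02, 0.707, -0.02, 0.707]
ft_force: [0.2, 0.4, -0.7]
grip_width: 0.008
```

```bash
python3 st.py
```

```text
t 12.23 pos [ 0.5553 -0.0962  0.1496] yawY 86.69 tilt [ 0. -0.] q6 -1.883 F [ 0.17  0.4  -0.69] M [ 0.096 -0.14  -0.027] w 0.008 v 0.001
```

Call:
move_arm(commands=[[1,0.5,0,0,0],[1,1,0,0,0],[1,1.5,0,0,0],[1,1.5,0,0,0]])

```text
time: 12.57
position: [0.5553, -0.0962, 0.1481]
tool_rot: [0.021, 0.707, -0.02, 0.707]
ft_force: [-0.1, -0.0, -0.2]
grip_width: 0.0082
```

```bash
python3 st.py
```

```text
t 12.57 pos [ 0.5553 -0.0962  0.1481] yawY 86.68 tilt [0.     0.0001] q6 -1.883 F [-0.09 -0.05 -0.22] M [ 0.157 -0.071 -0.013] w 0.0082 v 0.002
```

Call:
move_arm(commands=[[1,0.5,0,0,0],[1,1,0,0,0],[1,1.5,0,0,0],[1,2,0,0,0],[1,2,0,0,0]])

```text
time: 12.98
position: [0.5554, -0.0962, 0.1461]
tool_rot: [0.02, 0.707, -0.02, 0.707]
ft_force: [-0.0, -0.0, 0.8]
grip_width: 0.0079
```

```bash
python3 st.py
```

```text
t 12.98 pos [ 0.5554 -0.0962  0.1461] yawY 86.68 tilt [0.0003 0.    ] q6 -1.883 F [-0.02 -0.03  0.82] M [ 0.24  -0.219  0.054] w 0.0079 v 0.001
```

Call:
move_arm(commands=[[1,0.5,0,0,0],[1,1,0,0,0],[1,1,0,0,0]])

```text
time: 13.23
position: [0.5554, -0.0962, 0.145]
tool_rot: [0.02, 0.707, -0.02, 0.707]
ft_force: [0.7, 1.5, 0.3]
grip_width: 0.0078
```

```bash
python3 st.py
```

```text
t 13.23 pos [ 0.5554 -0.0962  0.145 ] yawY 86.68 tilt [0.0001 0.    ] q6 -1.883 F [0.7  1.51 0.35] M [ 0.184 -0.157  0.013] w 0.0078 v 0.003
```

Call:
move_arm(commands=[[1,1,0,0,0],[1,2,0,0,0],[1,3,0,0,0],[1,3,0,0,0]])

```text
time: 13.57
position: [0.5552, -0.0962, 0.1418]
tool_rot: [0.02, 0.707, -0.02, 0.707]
ft_force: [0.8, -0.4, -0.8]
grip_width: 0.0081
```

```bash
python3 st.py; python3 - <<'E'
from h import *
c=robot.camera('scene'); save(cv2.resize(c['image'][170:270,260:380],None,fx=6,fy=6,interpolation=cv2.INTER_CUBIC),'s9')
c=robot.camera('wrist'); save(cv2.resize(c['image'][170:330,203:363],None,fx=3.7,fy=3.7,interpolation=cv2.INTER_CUBIC),'w9')
E
```

```text
t 13.57 pos [ 0.5552 -0.0962  0.1418] yawY 86.68 tilt [-0.0003  0.0001] q6 -1.883 F [ 0.8  -0.38 -0.76] M [ 0.187 -0.212  0.041] w 0.0081 v 0.002
```

View pics/s9.png

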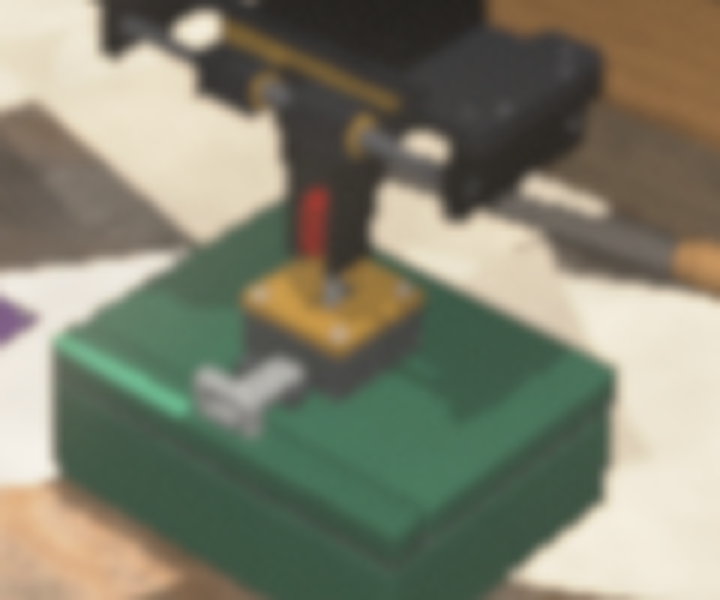

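View pics/w9.png

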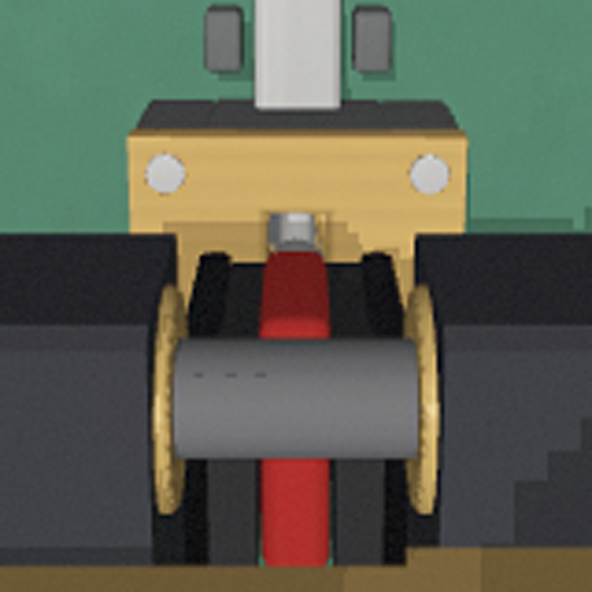

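Call:
move_arm(commands=[[1,0.5,0,0,0],[1,1,0,0,0],[1,1.3,0,0,0],[1,1.3,0,0,0]])

```text
time: 14.0
position: [0.5553, -0.0962, 0.1409]
tool_rot: [0.02, 0.707, -0.02, 0.707]
ft_force: [-0.4, 0.2, 2.3]
grip_width: 0.0075
```

```bash
python3 st.py
```

```text
t 14.0 pos [ 0.5553 -0.0962  0.1409] yawY 86.68 tilt [-0. -0.] q6 -1.883 F [-0.37  0.18  2.32] M [ 0.198 -0.075  0.043] w 0.0075 v 0.002
```

```bash
python3 - <<'E'
from h import *
o=robot.get_obs();c=robot.camera('wrist'); save(c['image'],'w10')
a=cv2.imread('pics/w3.png')[225:335,255:311]; b=cv2.imread('pics/w10.png')[225:335,255:311]; d=cv2.imread('pics/w4.png')[225:335,255:311]
z=lambda x:cv2.resize(x,None,fx=4.5,fy=4.5,interpolation=cv2.INTER_CUBIC)
cv2.imwrite('pics/cmp.png',np.hstack([z(a),z(d),z(b)]))
E
```

```text
(no output)
```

View pics/cmp.png

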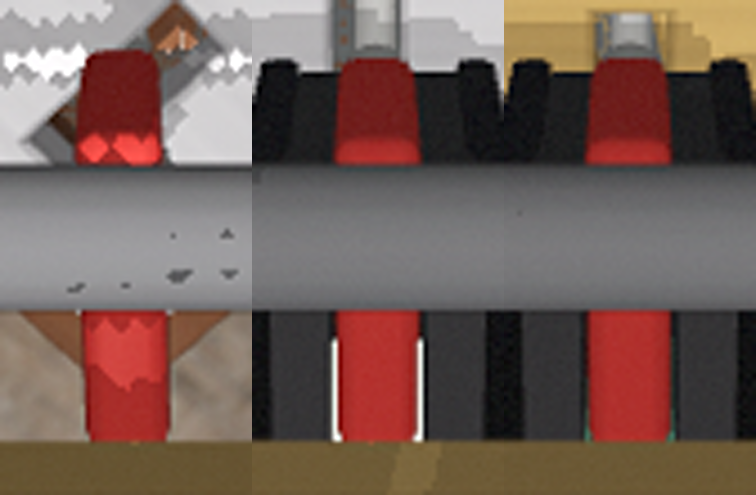

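Call:
move_arm(commands=[[1,0,0.14,0,6],[1,0,0.27,0.03,12],[1,0,0.4,0.06,18],[1,0,0.53,0.11,24],[1,0,0.65,0.17,30],[1,0,0.65,0.17,30]])

```text
time: 14.55
position: [0.5556, -0.0953, 0.1409]
tool_rot: [0.203, 0.677, -0.203, 0.677]
ft_force: [-0.1, 1.9, 1.9]
grip_width: 0.008
```

```bash
python3 st.py
```

```text
t 14.55 pos [ 0.5556 -0.0953  0.1409] yawY 56.58 tilt [0.0002 0.0004] q6 -1.356 F [-0.12  1.89  1.88] M [ 0.376 -0.141  0.01 ] w 0.008 v 0.142
```

Call:
move_arm(commands=[[1,0,0.35,0,6],[1,0,0.65,0,12],[1,0,0.9,0.05,18],[1,0,1.15,0.1,24],[1,0,1.35,0.18,30],[1,0,1.35,0.18,30]])

```text
time: 15.05
position: [0.5564, -0.0944, 0.1409]
tool_rot: [0.371, 0.602, -0.371, 0.602]
ft_force: [0.2, 1.2, 2.6]
grip_width: 0.0078
```

```bash
python3 st.py;  python3 - <<'E'
from h import *
c=robot.camera('scene'); save(cv2.resize(c['image'][170:270,260:380],None,fx=6,fy=6,interpolation=cv2.INTER_CUBIC),'s11')
c=robot.camera('wrist'); save(c['image'],'w11')
E
```

```text
t 15.05 pos [ 0.5564 -0.0944  0.1409] yawY 26.74 tilt [0.     0.0001] q6 -0.833 F [0.21 1.16 2.64] M [ 0.243 -0.097  0.072] w 0.0078 v 0.13
```

View pics/s11.png

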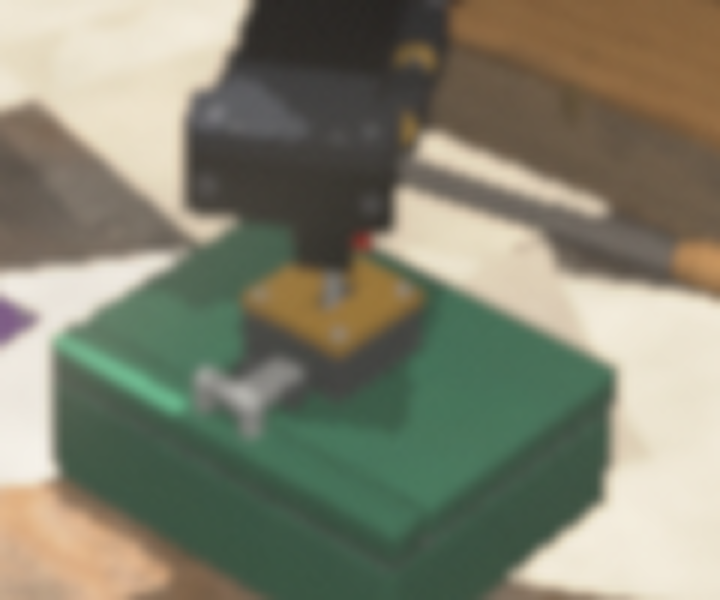

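View pics/w11.png

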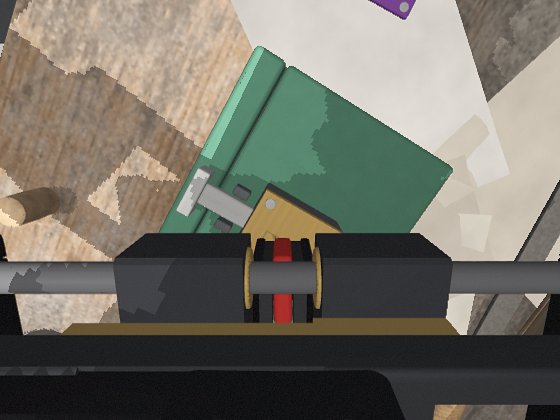

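Call:
move_arm(commands=[[1,0,0.3,0,6],[1,0,0.5,0,12],[1,0,0.75,0,18],[1,0,0.95,0,24],[1,0,1.15,0.05,30],[1,0,1.3,0.1,35],[1,0,1.3,0.1,35],[1,0,1.3,0.1,35]])

```text
time: 15.82
position: [0.5577, -0.0941, 0.1409]
tool_rot: [0.534, 0.464, -0.534, 0.464]
ft_force: [0.2, 0.6, 2.5]
grip_width: 0.0076
```

```bash
python3 st.py;  python3 - <<'E'
from h import *
c=robot.camera('scene'); save(cv2.resize(c['image'][170:270,260:380],None,fx=6,fy=6,interpolation=cv2.INTER_CUBIC),'s12')
import pickle
o=robot.get_obs();c=robot.camera('wrist'); save(c['image'],'w12');pickle.dump((o,c),open('w12.pkl','wb'))
E
```

```text
t 15.82 pos [ 0.5577 -0.0941  0.1409] yawY -8.06 tilt [ 0.0002 -0.0001] q6 -0.224 F [0.22 0.64 2.52] M [ 0.21  -0.044  0.127] w 0.0076 v 0.007
```

View pics/s12.png

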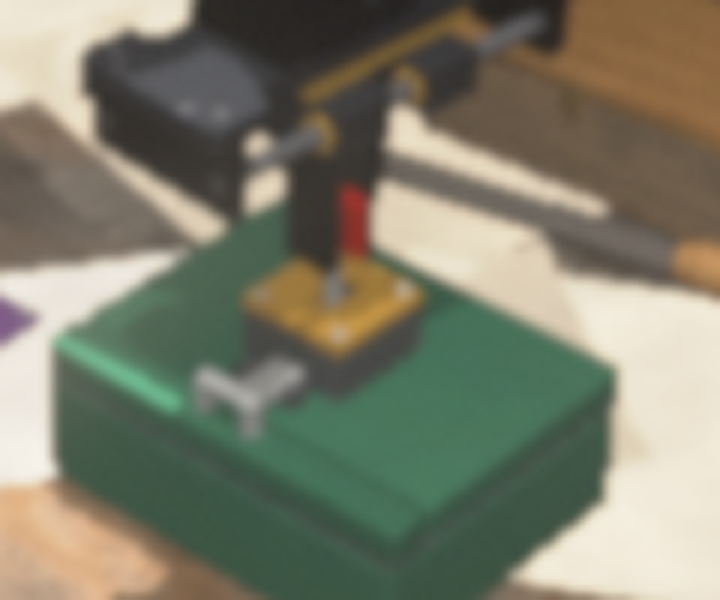

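View pics/w12.png

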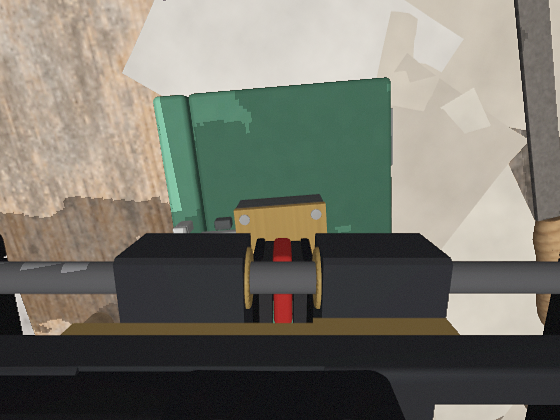

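```bash
python3 - <<'E'
from h import *
c=robot.camera('scene'); im=cv2.resize(c['image'][220:250,285:320],None,fx=20,fy=20,interpolation=cv2.INTER_CUBIC)
a=cv2.imread('pics/scene0.png')[220:250,285:320,::-1]; a=cv2.resize(a,None,fx=20,fy=20,interpolation=cv2.INTER_CUBIC)
t=np.radians(-3.3);ax=np.array([np.cos(t),np.sin(t)]);
for d in np.arange(.03,.075,.005):
    X=np.array([.5578,-.0944])-ax*d; u,v=proj(c,[*X,.078]); p=(int((u-285+.5)*20),int((v-220+.5)*20))
    for I in(im,a): cv2.circle(I,p,4,(255,0,0),-1); cv2.putText(I,f'{d*1000:.0f}',(p[0]+8,p[1]),0,.6,(255,0,0),1)
save(cv2.resize(np.hstack([a,im]),(800,343)),'bolt')
c=robot.camera('top'); save(cv2.resize(c['image'][140:240,260:380],None,fx=6,fy=6),'t12')
E
```

```text
(no output)
```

View pics/bolt.png

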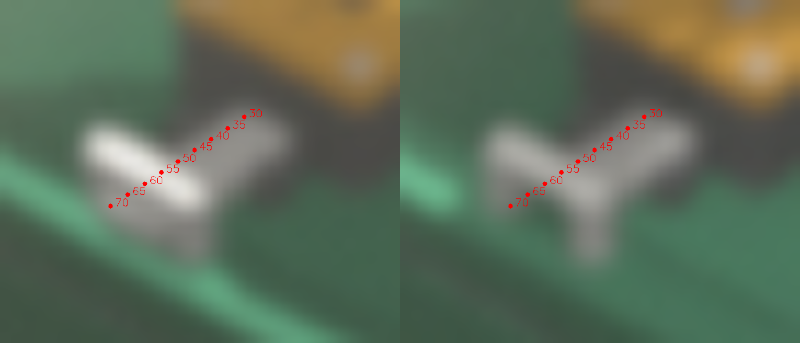

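View pics/t12.png

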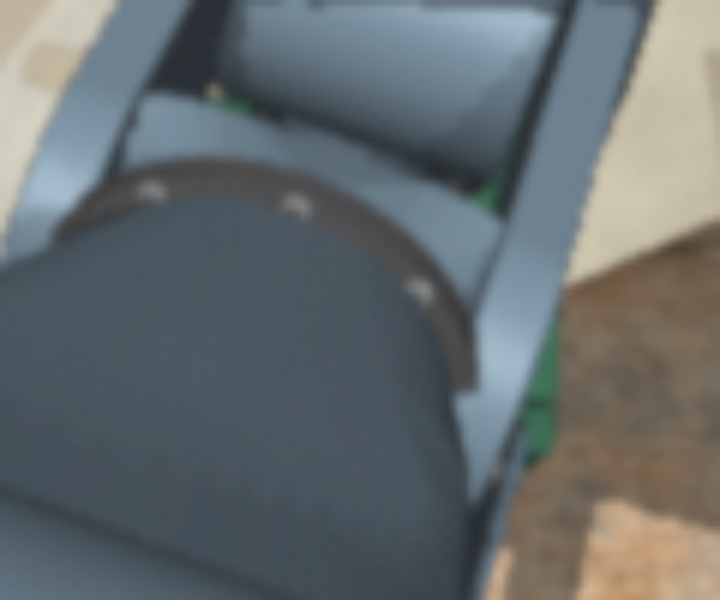

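```bash
python3 st.py; python3 - <<'E'
from h import *
print(robot.hand_in())
E
```

```text
t 16.02 pos [ 0.5577 -0.0941  0.1409] yawY -8.21 tilt [ 0.0002 -0.0001] q6 -0.221 F [0.03 1.47 3.05] M [ 0.282 -0.04   0.112] w 0.0082 v 0.008
the job is handed in; nothing more can be done
None
```

I took the key out of its holder, put it fully home in the cash-box lock and turned it about 95° clockwise. I handed the job in at 16 s with the gripper still holding it turned.

**Last checks:**
- **Depth:** the key bottomed with its tip about 24 mm below the lock's top, which is the "fully home" depth you gave.
- **Lock turn:** the lock pushed back on the turned key with about 0.12 N m. In the scene picture the bolt is visibly drawn back, with an open gap in the keeper.
- **Forces and other objects:** I saw at most about 9 N at the wrist, and I noticed no contact with anything else on the worktop. I didn't check the positions of the other objects afterwards.

**What did not match the description:**
- **Holder turn:** the key needed about 134° (2.34 rad) anticlockwise before its pin lined up, not the 1.0–1.45 rad stated. The pictures showed this angle beforehand, and the key lifted out freely there.
- **Sticky rotor:** the key never caught on it, so no wiggling was needed.
- **Off-centre grip:** two camera estimates of how far off-centre I held the key differed by about 2.5 mm. I steered the last turn by the side forces, which stayed under about 2 N.
- **Bolt travel:** I couldn't measure it to the millimetre. From the key angle and the play you gave, it should be about 12.5 mm.

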